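# Stop the pipe stand from rocking

### The arm

A 6-joint arm with a two-finger parallel gripper is mounted at the origin on a cart in front of the work surface, level with it; the furniture and walls round the work are solid. World frame = base frame: x ahead of the robot, y to its left, z up, the work surface at z = 0. Lengths are in m, angles in rad, forces in N, time in s.
With the tool pointing down it reaches from about 0.4 to 0.825 m from the base axis. Payload 7 kg.
Tool frame: the origin (TCP) lies between the finger pads; the fingertips stand 22 mm ahead of it and the grasp point (between the pads) lies 3 mm ahead of it (arm.tip_reach is the distance from the TCP to the fingertips, in m); z points along the fingers, y is the line along which they close (so a half turn about z gives the same grasp; the last joint's range is limited). The gripper opens to 88 mm and grips with 3 to 60 N. Pads are 19 mm wide; open, the fingers measure 130 mm over their backs; the gripper's body (78 mm by 193 mm) begins 47 mm behind the grasp point.
Start: joints at [1.457, 0.359, 0.012, 0, -1.224, -0.288], TCP at [0.264, 0.621, 0.249] pointing down, gripper open.
Joint ranges: [-3.07, 3.07], [-1.43, 2.12], [-1.02, 1.25], [-3.03, 1.67], [-3.05, -0], [-3.03, 3.03]. Speed limits (rad/s): [2.39, 2.39, 3.01, 3.14, 3.14, 3.14].

### API

Orientations are given as [roll, pitch, yaw] about the fixed x, y, z axes, in that order (R = Rz(yaw) Ry(pitch) Rx(roll)).
In Python, from station import arm, viewer gives the robot as it stands. The module is installed in compiled form; this text tells all that it offers.
- The arm moves only by the tool apply_moves, never from a script. Its argument "commands" is a list that holds one entry, the list of rows, each a list of 5 numbers: the closure, from -1 (fully open) to 1 (shut), then the shift along the world's x, y, z as a fraction of full scale, then the turn about the world's z as a fraction of full scale. In form: [[[fingers, tx, ty, tz, yaw], ...]]. A call has 1 to 12 rows; each row shifts and turns the commanded pose from where the row before left it; what a row does not reach is not made up. Full scale, the value 1, is 20 cm for a shift and pi rad for a turn. A row lasts 1/10 s, in which the tool goes at most 50 mm and 8.59 degrees, less where a joint would pass 70% of its speed; a pose out of reach is approached as far as the arm can. A call with a number of a shift or a turn outside -1 to 1 is refused whole. A call with a gripper value outside its range is refused whole. The fingers move at their own pace and stop on an object; "force" is the grip in N (left out, the last holds). Time passes only in rows, so rows that do not move let the fingers close. It gives the time, the measured TCP pose, the force, the opening and the grip force at its end, in the units of the state.
- arm.get_state(): the state, without advancing time (a new reading comes with each control period).
- viewer.grab_frame(name): name is "scene" or "top"; returns a dict with "image" (384x512x3 uint8, blue, green, red), "mtx" (3x3 intrinsics, pixels), "rvec" (rotation vector, rad) and "tvec" (3), from world to camera coordinates, as OpenCV has them. Camera axes: x right, y down, z forward; pixel columns grow to the right and rows downward; lengths in m; the calibration is good to about 2 mm. A picture is of the moment at which its call begins. There is no depth.
- arm.job_done(): hands the job in; it is judged then, once.
The state is a dict: "t": time; "q": joint angles; "qd": joint speeds; "joint_efforts": joint torques, N m; "eef_pos": TCP position; "ee_rot": TCP orientation; "force": force on the tool from outside, world axes, zero at the start; "moment": the same for the moment, N m; "width": finger opening in m; "gripper_force": force on a finger pad.
Only numpy, scipy, OpenCV 4.12 (cv2) and the standard library are available. Lean on these libraries where they do the work, as an engineer would, in place of code of your own. Each camera call takes 0.05 s, during which the arm holds its last target. There are 200 camera calls.

### The job

The blue pipe stand rocks and leans on the bench because its two front screw feet are set wrong. Turn the black hand knobs above those feet, each the way and as far as it needs, until the stand is level and stands on all four feet without rocking, then let go. Leave the stand where it is and do not knock the fittings round it or the bushing on its plate.

Things in the scene. Friction and masses are not known exactly. Their poses are not given: they have to be found in the camera images.
- stand: blue cast pipe stand, about 2.5 kg, loose: plate 180 (x) by 240 (y) by 12 mm, top 42 mm above the origin, on four feet at x = +-60, y = +-90 mm; a 26 mm post at x = +30 mm bears a steel V head 70 mm wide (y), 140 mm up. Origin: below the plate's centre, in the plane of the two fixed back feet's undersides. x to the back feet, y left, z up. Set right, all four undersides lie at z = 0 of this frame
- plate_centre (a point): centre of the plate's top
- knob_left_grip (a point): centre of the left front knob: black upright cylinder, 37 mm across, 26 mm tall, white mark; moves up and down with its screw. Clockwise from above screws the foot down (raises that corner), 2.5 mm per rad; anticlockwise takes it up. 0.1 N m turns it, it stays where left; foot travel 11 mm too short to 9 mm too long. A centred 56 mm finger opening clears all neighbours
- knob_right_grip (a point): centre of the right front hand knob, like the left one
- tip_left (a point): centre of the underside of the left front screw foot (22 mm rubber pad), 76 mm below the knob's centre
- tip_right (a point): centre of the underside of the right front screw foot, 76 mm below the knob's centre
- tip_back_left (a point): centre of the underside of the left back foot, which is fixed
- tip_back_right (a point): centre of the underside of the right back foot, which is fixed
- tall_nipple_mid (a point): centre (54 mm up) of a black pipe nipple standing on end on the bench left of the stand, 48 mm across, 108 mm tall; leave alone
- tin_mid (a point): centre (31 mm up) of an open tin on the bench right of the stand, 72 mm across, 62 mm tall; leave alone
- bushing_mid (a point): centre (16 mm up) of a rusty hex bushing left on the plate between the knobs, 55 mm across, 32 mm tall; leave alone
- reducer_mid (a point): centre (19 mm up) of a bell reducer standing on the bench in front of the stand, 54 mm across, 38 mm tall; leave alone

How it is judged:
By the outcome, as a careful person would: the job done as asked, in the order asked, and still so for the second after the job is handed in, with the robot touching nothing.
It also fails if it takes over 72 s, if anything falls off the work surface, if the arm or the gripper's body presses on something with over 40 N, if the wrist force passes 120 N, or if a joint passes its speed limit or range.

## Working session

There is one attempt and no reset: what is moved stays moved. The work goes in short steps, Python scripts to look and compute and a tool call to move; the robot and the scene stay as the last step left them, time stands still between calls to the robot, and variables do not carry over. Pictures are saved under pics/ and viewed, at most 10 in all, crops included, and the job is handed in when it is done.

Besides the shell and the picture viewer there is one more tool, called after "Call:" by a JSON object that holds its "method" and its "body". apply_moves: Moves the arm, as the interface text tells. Shift numbers are shares of 20 cm and turn numbers shares of pi rad, none past 1 either way. Its arguments: {"type":"object","properties":{"commands":{"type":"array","items":{"type":"array","items":{"type":"array","items":{"type":"number"}}}},"force":{"type":"number"}},"required":["commands"]}

```bash
mkdir -p pics
python3 - <<'E'
from station import arm, viewer
import cv2,numpy as np
s=arm.get_state();print({k:np.round(v,3).tolist() for k,v in s.items()})
for n in("scene","top"):
    f=viewer.grab_frame(n);np.savez(f"pics/{n}0.npz",**f)
    cv2.imwrite(f"pics/{n}0.png",cv2.resize(f["image"],(800,600),interpolation=cv2.INTER_CUBIC))
    R=cv2.Rodrigues(f["rvec"])[0];print(n,f["mtx"],(-R.T@np.ravel(f["tvec"])))
E
```

```text
{'t': 0.0, 'q': [1.457, 0.359, 0.011, -0.0, -1.224, -0.288], 'qd': [-0.0, -0.001, 0.001, -0.0, 0.0, 0.0], 'joint_efforts': [0.0, -58.272, 29.307, 6.997, 0.007, -0.0], 'eef_pos': [0.264, 0.621, 0.248], 'ee_rot': [3.14, -0.0, -0.402], 'force': [-0.231, 0.136, -0.313], 'moment': [-0.028, 0.04, 0.041], 'gripper_force': 0.0, 'width': 0.088}
scene [[426.56791512   0.         249.34419743]
 [  0.         426.56791512 195.55276918]
 [  0.           0.           1.        ]] [-0.17420634 -0.29622076  0.85902775]
top [[404.17038137   0.         253.05097965]
 [  0.         404.17038137 187.59582687]
 [  0.           0.           1.        ]] [0.3855979  0.07571891 1.13979292]
```

View pics/scene0.png

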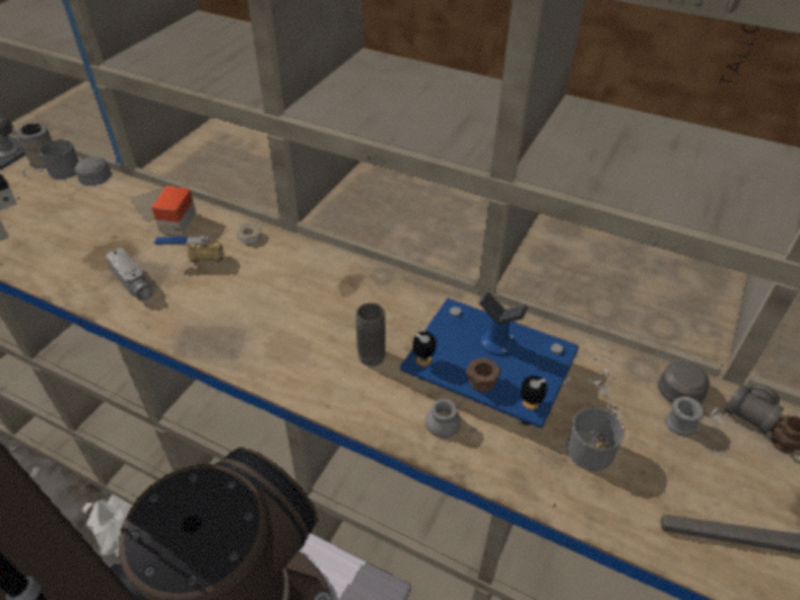

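View pics/top0.png

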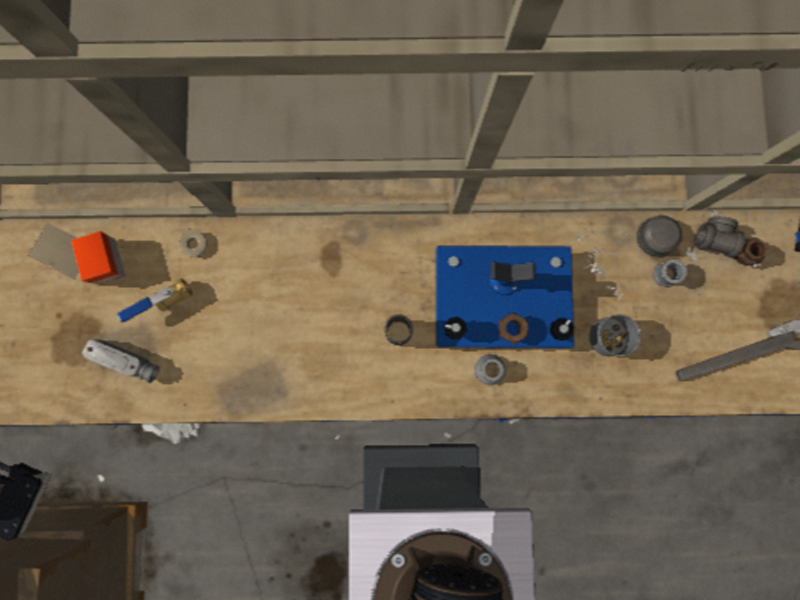

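Run:
```python
import cv2,numpy as np
f=np.load("pics/scene0.npz")["image"]; cv2.imwrite("pics/sc.png",cv2.resize(f[185:275,250:378],None,fx=6.25,fy=6.25,interpolation=cv2.INTER_CUBIC))
f=np.load("pics/top0.npz")["image"]; cv2.imwrite("pics/tc.png",cv2.resize(f[150:246,245:373],None,fx=6.25,fy=6.25,interpolation=cv2.INTER_CUBIC))
```

```text
(no output)
```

View pics/sc.png

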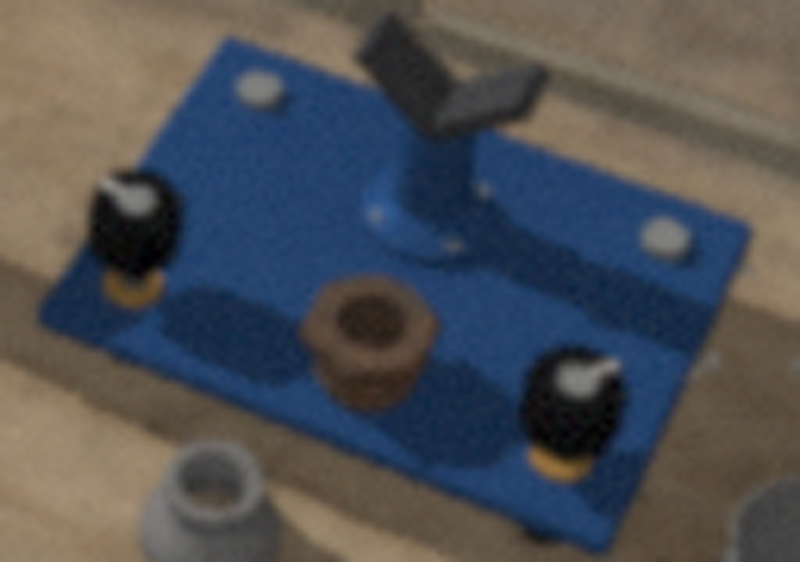

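View pics/tc.png

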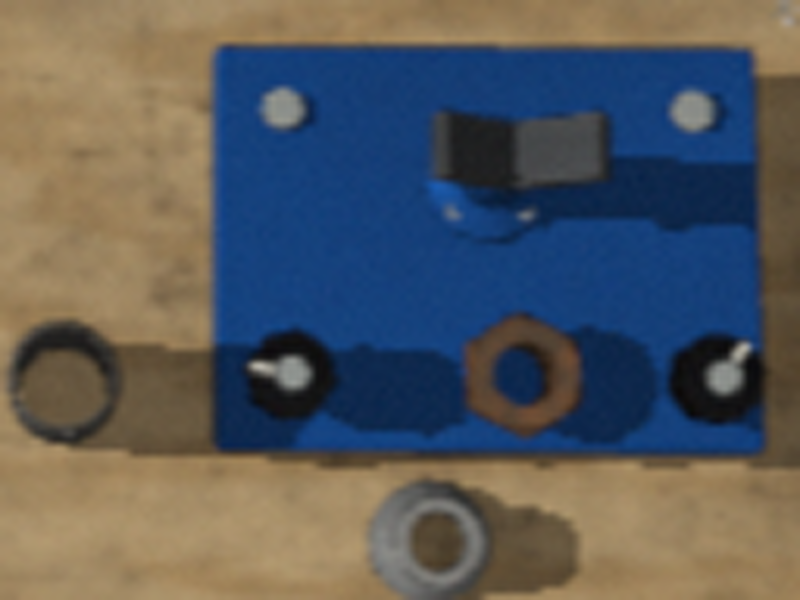

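```bash
cat > fit.py <<'E'
import cv2,numpy as np
from scipy.optimize import least_squares
from scipy.spatial.transform import Rotation as Ro
C={n:np.load(f"pics/{n}0.npz") for n in("scene","top")}
O={"scene":(250,185),"top":(245,150)}
def proj(n,P,off=np.zeros(3)):
    c=C[n];return cv2.projectPoints(np.atleast_2d(P)+off,c["rvec"],c["tvec"],c["mtx"],None)[0][:,0]
def px(n,p): return (np.array(p)+.5)/6.25-.5+O[n]
def fit(obs):
    # x: pos3, yaw,pitch,roll, hl,hr (knob centre z), bolt z, cam offsets 6
    def pts(x):
        R=Ro.from_euler('ZYX',x[3:6]).as_matrix();t=x[:3]
        L=dict(BL=(.09,.12,.042),BR=(.09,-.12,.042),FL=(-.09,.12,.042),FR=(-.09,-.12,.042),KL=(-.06,.09,x[6]),KR=(-.06,-.09,x[7]),bl=(.06,.09,x[8]),br=(.06,-.09,x[8]))
        W={k:R@np.array(v)+t for k,v in L.items()}
        for k,v in dict(tBL=(.06,.09,0),tBR=(.06,-.09,0),tL=(-.06,.09,x[6]-.076),tR=(-.06,-.09,x[7]-.076)).items():W[k]=R@np.array(v)+t
        return W
    def res(x):
        W=pts(x);r=[]
        for n,d in obs.items():
            off=x[9:12] if n=="scene" else x[12:15]
            for k,p in d.items(): r+=list((proj(n,W[k],off)[0]-px(n,p))/.35)
        r+=list(x[9:15]/.0015)
        r+=[W["tBL"][2]/.0007 if 1 else 0,W["tBR"][2]/.0007]
        z=[W["tL"][2],W["tR"][2]]; r+=[min(0,q)/.0005 for q in z]+[min(z)/.001]
        r+=[(x[8]-.046)/.002]
        return np.array(r)
    s=least_squares(res,[.55,0,0,0,0,0,.076,.076,.046]+[0]*6,x_scale=[.01]*3+[.05]*3+[.01]*9)
    cov=np.sqrt(np.diag(np.linalg.inv(s.jac.T@s.jac)))
    return s,pts(s.x),cov
E
python3 - <<'E'
from fit import *
np.set_printoptions(suppress=True,precision=4)
obs={"scene":dict(BL=(228,38),FL=(42,316),FR=(607,546),BR=(750,228),KL=(135,222),KR=(573,403),bl=(260,88),br=(665,238)),
"top":dict(BL=(216,47),BR=(751,48),FL=(217,448),FR=(764,450),KL=(291,374),KR=(718,378),bl=(284,108),br=(692,110))}
s,W,c=fit(obs);print(s.cost,s.x,c)
for k,v in W.items():print(k,v)
print(s.fun[:32].reshape(2,8,2)*.35)
def inter(n,p,z,o=None):
    k=C[n];R=cv2.Rodrigues(k["rvec"])[0];o=-R.T@np.ravel(k["tvec"])
    d=R.T@np.linalg.inv(k["mtx"])@[*px(n,p),1];return o+d*(z-o[2])/d[2]
print("nip",inter("top",(66,380),.1),"red",inter("top",(430,540),.025))
print("bush",inter("top",(523,376),.085))
E
```

```text
32.387975344287014 [ 0.5247 -0.1183 -0.0008 -0.0191 -0.0012 -0.0052  0.0823  0.0767  0.0487
  0.0012 -0.0003 -0.0034 -0.0012  0.0003 -0.0024] [0.0013 0.0011 0.0006 0.002  0.0069 0.0036 0.0016 0.0012 0.0009 0.0012
 0.0011 0.0011 0.0012 0.0011 0.0013]
BL [0.6169 0.0002 0.0407]
BR [ 0.6123 -0.2397  0.042 ]
FL [0.4369 0.0037 0.0405]
FR [ 0.4323 -0.2363  0.0417]
KL [ 0.4663 -0.0267  0.0809]
KR [ 0.4629 -0.2067  0.0763]
bl [ 0.5863 -0.0292  0.0475]
br [ 0.5829 -0.2091  0.0484]
tBL [ 0.5864 -0.0294 -0.0012]
tBR [ 0.5829 -0.2094 -0.0002]
tL [ 0.4664 -0.0271  0.0049]
tR [ 0.463  -0.2071  0.0003]
[[[-0.6069 -0.5824]
  [-1.3534 -0.5621]
  [ 0.4503  0.5858]
  [ 0.9312 -0.2162]
  [ 0.4145  0.0222]
  [ 0.1434  0.1092]
  [-0.1388  0.2251]
  [-0.0523  0.078 ]]

 [[-0.4206 -0.4929]
  [ 0.5417 -0.3611]
  [-0.3318  0.3377]
  [ 0.5382  0.3902]
  [ 0.0978  0.0945]
  [-0.2187 -0.111 ]
  [-0.2066 -0.0037]
  [ 0.0483 -0.0941]]]
nip [0.4626 0.0687 0.1   ] red [ 0.3957 -0.0902  0.025 ]
bush [ 0.4626 -0.1225  0.085 ]
```

```bash
cat > fit2.py <<'E'
import cv2,numpy as np
from scipy.optimize import least_squares
from scipy.spatial.transform import Rotation as Ro
from station import viewer
BOX={"scene":(245,185,375,280),"top":(272,152,372,228)}
def grab(k=8):
    out={}
    for n in BOX:
        fs=[viewer.grab_frame(n) for _ in range(k)];c=dict(fs[0]);c["image"]=np.mean([f["image"] for f in fs],0).astype(np.float32);out[n]=c
    return out
def contour(img,thr,box,S=8):
    x0,y0,x1,y1=box;g=cv2.resize(img[y0:y1,x0:x1],None,fx=S,fy=S,interpolation=cv2.INTER_CUBIC)
    m=(g>thr).astype(np.uint8);return m,[( c[:,0]+.5)/S-.5+[x0,y0] for c in cv2.findContours(m,cv2.RETR_EXTERNAL,cv2.CHAIN_APPROX_NONE)[0]],S
def proj(c,P,off): return cv2.projectPoints(np.asarray(P,float)+off,c["rvec"],c["tvec"],c["mtx"],None)[0][:,0]
def sd(P,E):
    h=cv2.convexHull(P.astype(np.float32));return np.array([cv2.pointPolygonTest(h,(float(a),float(b)),True) for a,b in E])
PL=np.array([(a,b,z) for a in(-.09,.09) for b in(-.12,.12) for z in(.03,.042)])
th=np.linspace(0,2*np.pi,48,endpoint=False);CY=np.array([(.0185*np.cos(t),.0185*np.sin(t),z) for t in th for z in(-.013,.013)])
def edges(C,kn):
    E={}
    for n,c in C.items():
        im=c["image"];bl=im[...,0]/(im.sum(2)+1)
        m,cs,S=contour(bl,.43,BOX[n]);p=max(cs,key=len);E[n,"P"]=p[::6]
        for k,(u,v) in kn[n].items():
            b=(int(u)-11,int(v)-12,int(u)+12,int(v)+13);m,cs,S=contour(-im[...,0],-42,b)
            p=max(cs,key=len);h=cv2.convexHull(p.astype(np.float32))[:,0] if 0 else p
            ins=(h[:,0]>b[0]+.3)&(h[:,1]>b[1]+.3)&(h[:,0]<b[2]-1.3)&(h[:,1]<b[3]-1.3);E[n,k]=h[ins][::4]
    return E
def fit(C,E,x0,mode=None):
    def W(x):
        R=Ro.from_euler('ZYX',x[3:6]).as_matrix();return lambda L:np.asarray(L)@R.T+x[:3]
    def res(x):
        w=W(x);r=[]
        for (n,k),e in E.items():
            L=PL if k=="P" else CY+[-.06,.09 if k=="L" else -.09,x[6 if k=="L" else 7]]
            d=sd(proj(C[n],w(L),x[8:11] if n=="scene" else x[11:14]),e)/.3
            d=np.sign(d)*np.sqrt(2*(np.sqrt(1+d*d)-1)) if 0 else np.sign(d)*np.sqrt(np.log1p(d*d))
            r+=list(d*np.sqrt(20/len(e)))
        T=w([(.06,.09,0),(.06,-.09,0),(-.06,.09,x[6]-.076),(-.06,-.09,x[7]-.076)])[:,2]
        r+=list(x[8:14]/.0015)+list(np.minimum(T,0)/.0003)+list(np.sort(T)[:3]/.0003)
        return np.array(r)
    best=None
    for p in ((0,0),(.03,.03),(.03,-.03),(-.03,.03),(-.03,-.03)):
        x=np.array(list(x0)+[0]*6);x[4]+=p[0];x[5]+=p[1]
        s=least_squares(res,x,x_scale=[.005]*3+[.02]*3+[.005]*2+[.002]*6,diff_step=1e-4,max_nfev=60)
        T=W(s.x)([(.06,.09,0),(.06,-.09,0),(-.06,.09,s.x[6]-.076),(-.06,-.09,s.x[7]-.076)])
        print("cost %.2f"%s.cost,"pos",np.round(s.x[:3]*1e3,1),"ypr mrad",np.round(s.x[3:6]*1e3,1),"h-76 mm",np.round(s.x[6:8]*1e3-76,2),"tipz BL BR FL FR",np.round(T[:,2]*1e3,2),"cam",np.round(s.x[8:]*1e3,1))
        if best is None or s.cost<best[0].cost:best=(s,T)
    return best
def overlay(C,E,x,name):
    R=Ro.from_euler('ZYX',x[3:6]).as_matrix();out=[]
    for n,c in C.items():
        x0,y0,x1,y1=BOX[n];S=6;g=cv2.resize(c["image"][y0:y1,x0:x1],(400 if 0 else (x1-x0)*S,(y1-y0)*S),interpolation=cv2.INTER_CUBIC).clip(0,255).astype(np.uint8)
        f=lambda p:np.round(((p-[x0,y0])+.5)*S-.5).astype(int)
        for (m,k),e in E.items():
            if m!=n:continue
            for p in f(e):cv2.circle(g,tuple(map(int,p)),1,(0,255,255),-1)
            L=PL if k=="P" else CY+[-.06,.09 if k=="L" else -.09,x[6 if k=="L" else 7]]
            h=cv2.convexHull(f(proj(c,L@R.T+x[:3],x[8:11] if n=="scene" else x[11:14])).astype(np.int32));cv2.polylines(g,[h],True,(0,0,255),1)
        out.append(g)
    w=max(o.shape[1] for o in out);out=[cv2.copyMakeBorder(o,0,0,0,w-o.shape[1],cv2.BORDER_CONSTANT) for o in out]
    o=np.vstack(out);k=min(1,800/o.shape[1],600/o.shape[0]);cv2.imwrite(name,cv2.resize(o,None,fx=k,fy=k,interpolation=cv2.INTER_AREA))
KN={"scene":dict(L=(271.5,220.5),R=(341.5,249.5)),"top":dict(L=(291.5,209.8),R=(360,210.4))}
E
cat > m1.py <<'E'
from fit2 import *
import sys,pickle
C=grab(8);E=edges(C,KN)
s,T=fit(C,E,[.5247,-.1183,0,-.019,0,0,.0823,.0767])
print(np.round(T,4).tolist());overlay(C,E,s.x,sys.argv[1]);pickle.dump((C,s.x),open("last.pkl","wb"))
E
time python3 m1.py pics/ov1.png
```

```text
cost 166.42 pos [ 524.3 -119.4   -0. ] ypr mrad [-19.3  -0.7   0.2] h-76 mm [0.64 0.11] tipz BL BR FL FR [ 0.01 -0.02  0.57  0.01] cam [-0.6  0.2  0.1 -0.7  0.5  0. ]
cost 149.09 pos [ 519.7 -118.6    4.2] ypr mrad [-17.2  69.7   0.2] h-76 mm [-8.47 -8.43] tipz BL BR FL FR [ 0.05  0.02 -0.04 -0.03] cam [ 0.  -0.6 -1.2 -0.   0.1 -1. ]
cost 149.52 pos [ 519.7 -118.     4. ] ypr mrad [-17.   66.2   0. ] h-76 mm [-8.09 -8.  ] tipz BL BR FL FR [ 0.05  0.04 -0.09 -0.01] cam [ 0.   1.6 -0.9  0.1 -0.3 -0.7]
cost 159.02 pos [ 523.  -118.9    1. ] ypr mrad [-19.5  17.1   0.1] h-76 mm [-2.02 -1.98] tipz BL BR FL FR [-0.04 -0.05 -0.01  0.01] cam [-0.  -0.6 -2.2 -0.3  0.2 -0.9]
cost 167.00 pos [ 5.243e+02 -1.173e+02 -1.000e-01] ypr mrad [-18.  -23.1 -15.6] h-76 mm [2.86 0.05] tipz BL BR FL FR [-0.11  2.69 -0.02 -0.02] cam [-0.3 -0.5 -0.4  0.3 -0.4 -0. ]
[[0.5811, -0.0296, 0.0001], [0.578, -0.2096, 0.0], [0.4608, -0.0276, -0.0], [0.4577, -0.2076, -0.0]]
real	0m8.074s
user	0m9.090s
sys	0m0.116s
```

View pics/ov1.png

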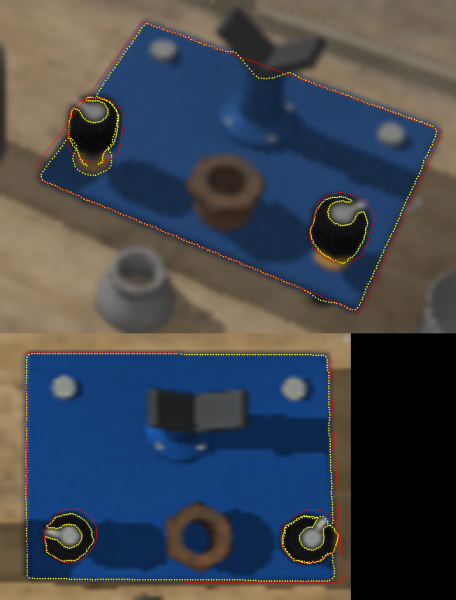

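```bash
python3 - <<'E'
s=open("fit2.py").read()
a=s.index("def edges");b=s.index("def overlay")
new='''def edges(C,kn):
    E={}
    for n,c in C.items():
        im=c["image"];bl=im[...,0]/(im.sum(2)+1)
        m,cs,S=contour(bl,.43,BOX[n]);E[n,"P"]=max(cs,key=len)[::6]
        for k,(u,v) in kn[n].items():
            b=(int(u)-11,int(v)-13,int(u)+12,int(v)+14);m,cs,S=contour(-im.max(2),-52,b)
            p=max(cs,key=len);h=cv2.convexHull(p.astype(np.float32))
            ok=np.array([cv2.pointPolygonTest(h,(float(q[0]),float(q[1])),True)<.35 for q in p])
            ok&=(p[:,0]>b[0]+.3)&(p[:,1]>b[1]+.3)&(p[:,0]<b[2]-1.3)&(p[:,1]<b[3]-1.3);E[n,k]=p[ok][::4]
    return E
def fit(C,E,x0,mode=None):
    # x: pos3 ypr hl hr | scene off3, top off3 | inflate: plate scene, top, knob scene, top (px)
    E=dict(E)
    TT=lambda x:W(x)([(.06,.09,0),(.06,-.09,0),(-.06,.09,x[6]-.076),(-.06,-.09,x[7]-.076)])
    def W(x):
        R=Ro.from_euler('ZYX',x[3:6]).as_matrix();return lambda L:np.asarray(L)@R.T+x[:3]
    def dist(x,n,k):
        L=PL if k=="P" else CY+[-.06,.09 if k=="L" else -.09,x[6 if k=="L" else 7]]
        i=14+(n=="top")+2*(k!="P")
        return sd(proj(C[n],W(x)(L),x[8:11] if n=="scene" else x[11:14]),E[n,k])+x[i]
    def res(x):
        r=[]
        for (n,k),e in E.items():
            d=dist(x,n,k)/.3;d=np.sign(d)*np.sqrt(2*(np.sqrt(1+d*d)-1));r+=list(d*np.sqrt((40 if k=="P" else 20)/len(e)))
        T=TT(x)[:,2]
        r+=list(x[8:14]/.0015)+list(x[14:]/.3)+list(np.minimum(T,0)/.0003)+list(np.sort(T)[:3]/.0003)
        return np.array(r)
    sc=[.005]*3+[.02]*3+[.005]*2+[.002]*6+[.3]*4
    run=lambda x:least_squares(lambda z:res(z*sc),x/sc,diff_step=1e-3,max_nfev=80)
    def go(starts):
        best=None
        for p in starts:
            x=np.array(list(x0)+[0]*10) if len(p)==2 else p.copy()
            if len(p)==2:x[4]+=p[0];x[5]+=p[1];x[6]+=.12*p[0]/1*-1
            s=run(x);s.x=s.x*sc;x=s.x
            print("cost %.2f"%s.cost,"pos",np.round(x[:3]*1e3,1),"ypr mrad",np.round(x[3:6]*1e3,1),"h-76",np.round(x[6:8]*1e3-76,2),"tipz",np.round(TT(x)[:,2]*1e3,2),"cam",np.round(x[8:14]*1e3,1),"infl",np.round(x[14:],2))
            if best is None or s.cost<best.cost:best=s
        return best
    st=[(a,b) for a in(-.04,0,.04) for b in(-.04,0,.04)]
    s=go(st)
    for (n,k) in list(E): d=dist(s.x,n,k);E[n,k]=E[n,k][np.abs(d)<.8]
    print("refined");s=go([s.x])
    J=s.jac;print("sd pitch/roll mrad, hl hr mm",np.round(np.sqrt(np.diag(np.linalg.pinv(J.T@J)))[4:8]*np.array(sc[4:8])*1e3,2))
    return s,TT(s.x)
'''
open("fit2.py","w").write(s[:a]+new+s[b:])
m=open("m1.py").read().replace("C=grab(8)","C=pickle.load(open('last.pkl','rb'))[0] if len(sys.argv)>2 else grab(8)")
open("m1.py","w").write(m)
E
python3 m1.py pics/ov2.png old
```

```text
cost 341.20 pos [ 522.6 -118.     0.7] ypr mrad [-21.9   8.2  -1.2] h-76 [ 0.73 -1.4 ] tipz [ 0.11  0.32  1.82 -0.1 ] cam [ 0. -0.  0. -0.  0. -0.] infl [-1.34 -0.59 -0.73 -0.42]
cost 342.76 pos [ 5.230e+02 -1.181e+02  4.000e-01] ypr mrad [-21.8   2.   -2.1] h-76 [ 1.7  -0.76] tipz [ 0.06  0.44  1.99 -0.09] cam [ 0. -0.  0.  0. -0. -0.] infl [-1.44 -0.6  -0.74 -0.42]
cost 346.51 pos [ 5.231e+02 -1.180e+02  3.000e-01] ypr mrad [-22.3   0.8  -2.1] h-76 [ 0.1  -0.64] tipz [ 0.1   0.49  0.3  -0.06] cam [-0. -0.  0.  0. -0. -0.] infl [-1.48 -0.6  -0.76 -0.42]
cost 345.40 pos [ 523.2 -118.6    0.9] ypr mrad [-23.4  -1.4  -9.3] h-76 [ 0.39 -1.67] tipz [ 0.11  1.8   0.34 -0.05] cam [ 0.  0.  0. -0. -0.  0.] infl [-1.43 -0.63 -0.73 -0.4 ]
cost 344.55 pos [ 523.1 -117.9   -0. ] ypr mrad [-21.8  -2.   -1.6] h-76 [ 2.33 -0.05] tipz [-0.05  0.24  2.04 -0.04] cam [-0.  0.  0. -0. -0.  0.] infl [-1.54 -0.59 -0.76 -0.42]
cost 299.24 pos [ 522.8 -117.5    0. ] ypr mrad [-23.3  -6.3  -5.8] h-76 [ 1.11 -0.2 ] tipz [-0.13  0.91  0.21 -0.05] cam [ 1.3 -1.8  0.7 -0.  -0.   0. ] infl [-1.47 -0.6  -0.68 -0.
[... 218 characters left out ...]
e+02 -1.180e+02  5.000e-01] ypr mrad [-21.8   5.6  -0.6] h-76 [ 1.13 -0.98] tipz [ 0.12  0.24  1.93 -0.07] cam [ 0.  0. -0. -0. -0.  0.] infl [-1.38 -0.59 -0.74 -0.42]
cost 318.39 pos [ 525.4 -117.9   -0.6] ypr mrad [-22.5  -8.4  -1.4] h-76 [1.29 0.79] tipz [-0.25  0.01  0.03 -0.21] cam [-0.  -0.  -0.  -2.4  0.   0. ] infl [-1.47 -0.57 -0.67 -0.43]
refined
cost 59.71 pos [ 522.7 -117.4    0. ] ypr mrad [-22.7  -4.3  -4.2] h-76 [ 0.8  -0.15] tipz [-0.09  0.67  0.19 -0.  ] cam [ 1.1 -1.7  1.  -0.   0.  -0. ] infl [-1.39 -0.56 -0.69 -0.43]
sd pitch/roll mrad, hl hr mm [2.66 1.92 0.42 0.36]
[[0.5847, -0.0288, -0.0001], [0.5806, -0.2088, 0.0007], [0.4647, -0.0261, 0.0002], [0.4607, -0.206, -0.0]]
```

View pics/ov2.png

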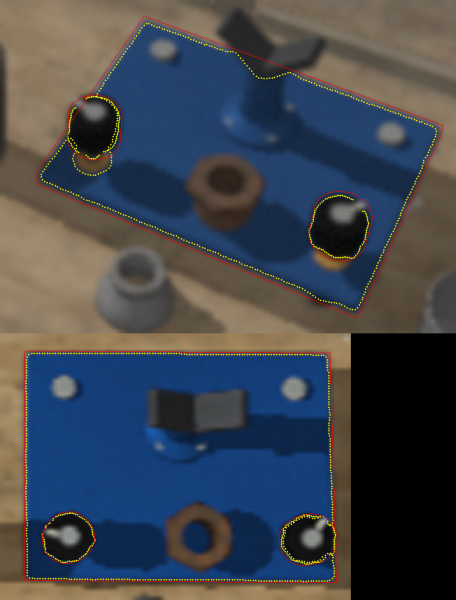

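```bash
sed -i 's|run=lambda x:.*|run=lambda x:least_squares(lambda z:res((z-10)*sc),x/sc+10,diff_step=2e-3,max_nfev=60)|; s|s=run(x);s.x=s.x\*sc|s=run(x);s.x=(s.x-10)*sc|; s|bl=im\[...,0\]/(im.sum(2)+1)|bl=im[...,0]-im[...,2]|; s|contour(bl,.43|contour(bl,20|' fit2.py; python3 m1.py pics/ov3.png old
```

```text
cost 312.89 pos [ 5.274e+02 -1.199e+02  2.000e-01] ypr mrad [-22.7  -7.4  -7.2] h-76 [ 1.1  -0.48] tipz [-0.04  1.25  0.18 -0.11] cam [-1.9  0.9 -0.5 -4.3  2.4 -0.4] infl [-1.1  -0.44 -0.69 -0.4 ]
cost 315.50 pos [ 5.282e+02 -1.196e+02  1.000e-01] ypr mrad [-22.7  -9.4  -7.4] h-76 [ 1.35 -0.3 ] tipz [-0.03  1.31  0.19 -0.12] cam [-2.4  0.7 -0.9 -5.1  2.1 -0.7] infl [-1.12 -0.43 -0.72 -0.41]
cost 318.05 pos [ 5.29e+02 -1.19e+02 -3.00e-01] ypr mrad [-22.5 -11.7  -5.3] h-76 [1.59 0.39] tipz [-0.06  0.89  0.13 -0.12] cam [-2.3  0.4 -1.4 -5.7  1.6 -0.7] infl [-1.09 -0.4  -0.66 -0.4 ]
cost 313.11 pos [ 5.270e+02 -1.194e+02 -4.000e-01] ypr mrad [-22.   -9.1  -2.4] h-76 [1.76 0.59] tipz [-0.08  0.35  0.58 -0.15] cam [-1.6  0.7 -0.  -3.9  2.2 -0.4] infl [-1.18 -0.42 -0.71 -0.43]
cost 314.46 pos [ 5.275e+02 -1.194e+02 -2.000e-01] ypr mrad [-22.   -6.4  -2.4] h-76 [1.35 0.24] tipz [-0.06  0.37  0.52 -0.16] cam [-1.9  0.8 -0.6 -4.5  2.2 -0.2] infl [-1.13 -0.42 -0.71 -0.43]
cost 318.65 pos [ 528.9 -119.2   -0.6] ypr mrad [-22.5 -15.7  -4.1] h-76 [2.05 1.07] tipz [-0.05  0.69  0.12 -0.12] cam [-2.
[... 293 characters left out ...]
-4.000e-01] ypr mrad [-22.7 -13.   -5. ] h-76 [1.73 0.58] tipz [-0.04  0.85  0.13 -0.13] cam [-1.2  0.6 -0.1 -3.5  2.1 -0.6] infl [-1.22 -0.37 -0.7  -0.38]
cost 324.83 pos [ 530.1 -119.7   -0.7] ypr mrad [-22.2 -13.5  -2.1] h-76 [2.11 1.15] tipz [-0.07  0.31  0.42 -0.15] cam [-3.5  1.2 -1.  -6.6  2.4 -0.8] infl [-1.18 -0.39 -0.69 -0.4 ]
refined
cost 63.28 pos [ 5.276e+02 -1.197e+02  1.000e-01] ypr mrad [-22.3  -6.6  -6.1] h-76 [ 0.9  -0.42] tipz [-0.    1.09  0.1  -0.11] cam [-2.2  0.9 -0.4 -4.7  2.2 -0.7] infl [-1.05 -0.37 -0.66 -0.41]
sd pitch/roll mrad, hl hr mm [2.63 1.94 0.48 0.64]
[[0.5896, -0.0311, -0.0], [0.5856, -0.211, 0.0011], [0.4696, -0.0284, 0.0001], [0.4656, -0.2083, -0.0001]]
```

```bash
python3 - <<'E'
s=open("fit2.py").read()
a=s.index("def fit");b=s.index("def overlay")
new='''TX=np.array([(.06,.09),(.06,-.09),(-.06,.09),(-.06,-.09)])
MODES={"BL BR FL":(0,1,2),"BL BR FR":(0,1,3),"FL FR BL":(2,3,0),"FL FR BR":(2,3,1)}
def pose(v,mode):  # v: x y yaw eL eR
    e=np.array([0,0,v[3],v[4]]);i=list(MODES[mode])
    c,p,q=np.linalg.solve(np.c_[np.ones(3),TX[i]],e[i])
    R=(Ro.from_euler('z',v[2])*Ro.from_euler('y',np.arctan(p))*Ro.from_euler('x',-np.arctan(q))).as_matrix()
    return np.r_[v[0],v[1],-c,Ro.from_matrix(R).as_euler('ZYX'),.076+v[3],.076+v[4]],e-(c+TX@[p,q])
def fit(C,E,x0):
    # v: x y yaw eL eR | scene off3 top off3 | inflate plate scene,top knob scene,top px
    sc=np.array([.005,.005,.02,.005,.005]+[.002]*6+[.3]*4);best=None
    def dist(v,m,E,n,k):
        x,_=pose(v,m);R=Ro.from_euler('ZYX',x[3:6]).as_matrix()
        L=PL if k=="P" else CY+[-.06,.09 if k=="L" else -.09,x[6 if k=="L" else 7]]
        return sd(proj(C[n],L@R.T+x[:3],v[5:8] if n=="scene" else v[8:11]),E[n,k])+v[11+(n=="top")+2*(k!="P")]
    for m in MODES:
        v=np.array(list(x0)+[0]*10,float)
        for clip in(9,1.2,.8):
            Ei={k:e for k,e in E.items()} if clip==9 else {k:e[np.abs(dist(v,m,E,*k))<clip] for k,e in E.items()}
            def res(z):
                v=(z-10)*sc;r=[]
                for k,e in Ei.items():
                    d=dist(v,m,Ei,*k)/.3;r.append(np.sign(d)*np.sqrt(2*(np.sqrt(1+d*d)-1))*np.sqrt((40 if k[1]=="P" else 20)/len(e)))
                return np.r_[np.concatenate(r),v[5:11]/.0015,v[11:]/.5]
            s=least_squares(res,v/sc+10,diff_step=2e-3,max_nfev=40);v=(s.x-10)*sc
        x,g=pose(v,m);rms=[round(float(np.sqrt(np.mean(dist(v,m,Ei,*k)**2))),2) for k in Ei]
        sdv=np.sqrt(np.diag(np.linalg.pinv(s.jac.T@s.jac)))*sc
        print(m,"cost %.2f n%d"%(s.cost,len(s.fun)),"xy",np.round(v[:2]*1e3,1),"yaw",round(v[2],4),"eL eR",np.round(v[3:5]*1e3,2),"+-",np.round(sdv[3:5]*1e3,2),"gaps",np.round(g*1e3,2),"cam",np.round(v[5:11]*1e3,1),"infl",np.round(v[11:],2),"rms",rms)
        if best is None or s.cost<best[0]:best=(s.cost,np.r_[x,v[5:]])
    x=best[1];R=Ro.from_euler('ZYX',x[3:6]).as_matrix()
    return x,[R@[-.06,y,h]+x[:3] for y,h in((.09,x[6]),(-.09,x[7]))]
'''
open("fit2.py","w").write(s[:a]+new+s[b:])
open("m1.py","w").write('''from fit2 import *
import sys,pickle
C=pickle.load(open('last.pkl','rb'))[0] if len(sys.argv)>2 else grab(8);E=edges(C,KN)
x,T=fit(C,E,[.5247,-.1183,-.019,.003,0])
print("knobs",np.round(T,4).tolist(),"knob grip");overlay(C,E,x,sys.argv[1]);pickle.dump((C,x),open("last.pkl","wb"))
''')
E
time python3 m1.py pics/ov3.png old
```

```text
BL BR FL cost 65.21 n1058 xy [ 529.4 -119.3] yaw -0.0212 eL eR [ 1.53 -0.2 ] +- [0.49 0.72] gaps [ 0.    0.    0.   -1.73] cam [-3.   1.  -0.4 -6.1  2.  -0.4] infl [-1.14 -0.36 -0.73 -0.42] rms [0.28, 0.34, 0.39, 0.16, 0.24, 0.3]
BL BR FR cost 65.67 n1053 xy [ 529.4 -119.7] yaw -0.0221 eL eR [1.3  1.07] +- [0.69 0.48] gaps [0.   0.   0.23 0.  ] cam [-3.7  1.3 -0.2 -6.3  2.5 -0.4] infl [-1.1  -0.36 -0.7  -0.44] rms [0.26, 0.34, 0.44, 0.14, 0.22, 0.27]
FL FR BL cost 59.50 n1057 xy [ 528.2 -119.7] yaw -0.0226 eL eR [1.16 0.19] +- [0.47 0.63] gaps [ 0.    0.97  0.   -0.  ] cam [-2.8  0.9 -0.1 -5.1  2.2 -0.6] infl [-1.13 -0.38 -0.71 -0.41] rms [0.23, 0.33, 0.44, 0.16, 0.21, 0.29]
FL FR BR cost 62.82 n1049 xy [ 529.1 -119.8] yaw -0.0224 eL eR [1.56 0.97] +- [0.6  0.48] gaps [-0.6  0.   0.   0. ] cam [-3.6  1.2  0.  -6.1  2.5 -0.4] infl [-1.08 -0.36 -0.7  -0.43] rms [0.24, 0.34, 0.44, 0.14, 0.21, 0.27]
knobs [[0.4695, -0.028, 0.076], [0.4654, -0.2079, 0.076]] knob grip
real	0m4.649s
user	0m17.884s
sys	0m0.060s
```

View pics/ov3.png

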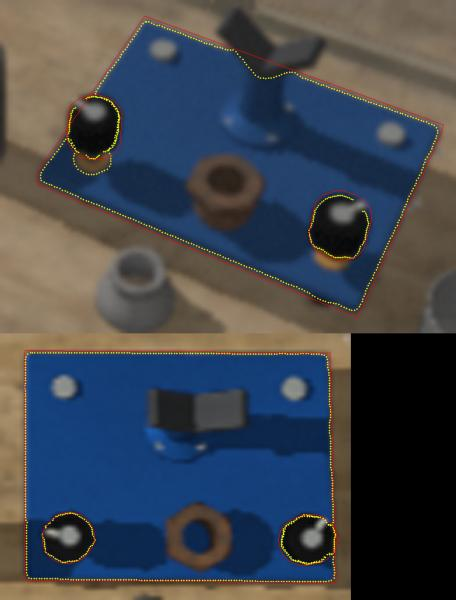

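Run:
```python
import pickle,numpy as np,cv2
C,x=pickle.load(open('last.pkl','rb'))
im=C["scene"]["image"];print(im[213,258:280].round().astype(int).tolist());print(im[240:262,300].round().astype(int).tolist())
im=C["top"]["image"];print(im[190,274:286].round().astype(int).tolist())
print(im[152:164,300].round().astype(int).tolist())
```

```text
[[97, 123, 144], [95, 122, 143], [96, 122, 143], [98, 123, 144], [100, 125, 145], [100, 126, 145], [99, 124, 143], [104, 124, 140], [112, 126, 137], [97, 107, 114], [73, 79, 84], [45, 48, 51], [34, 34, 37], [37, 36, 36], [38, 36, 35], [33, 29, 27], [36, 28, 24], [45, 30, 20], [63, 40, 24], [86, 53, 30], [104, 65, 35], [109, 67, 35]]
[[47, 53, 67], [50, 46, 51], [56, 49, 50], [62, 54, 57], [72, 59, 58], [87, 62, 52], [100, 65, 44], [106, 66, 39], [110, 68, 38], [110, 67, 36], [110, 68, 37], [110, 67, 37], [104, 64, 35], [91, 56, 31], [73, 50, 38], [66, 67, 70], [66, 79, 89], [68, 85, 97], [69, 86, 98], [68, 85, 98], [67, 83, 96], [64, 81, 94]]
[[80, 119, 144], [83, 122, 147], [86, 123, 150], [86, 124, 151], [90, 109, 125], [117, 82, 65], [134, 69, 25], [128, 65, 21], [127, 66, 21], [128, 67, 23], [128, 66, 22], [126, 66, 22]]
[[90, 131, 159], [92, 134, 161], [92, 132, 160], [89, 131, 160], [86, 127, 155], [87, 75, 73], [118, 62, 25], [120, 62, 19], [118, 61, 19], [118, 62, 20], [118, 62, 21], [118, 62, 21]]
```

```bash
python3 - <<'E'
s=open("fit2.py").read()
a=s.index("def sd");b=s.index("PL=np")
s=s[:a]+'''def sd(P,E):
    h=P[cv2.convexHull(P.astype(np.float32),returnPoints=False)[:,0]];d=np.roll(h,-1,0)-h;n=np.c_[-d[:,1],d[:,0]];l=np.linalg.norm(n,axis=1);h,n=h[l>1e-6],n[l>1e-6]/l[l>1e-6,None]
    if ((P.mean(0)-h)*n).sum(1).mean()<0:n=-n
    return (E@n.T-(h*n).sum(1)).min(1)
'''+s[b:]
s=s.replace("v[11:]/.5","v[11:]/.2").replace("max_nfev=40","max_nfev=100,x_scale='jac'").replace("contour(bl,20","contour(bl,14").replace("-im.max(2),-52","-im.max(2),-60")
open("fit2.py","w").write(s)
E
time python3 m1.py pics/ov3.png old
```

```text
BL BR FL cost 73.79 n1033 xy [ 529.1 -118.7] yaw -0.0211 eL eR [ 0.63 -1.78] +- [0.48 0.73] gaps [ 0.    0.    0.   -2.41] cam [-2.4  0.6 -1.6 -6.2  1.5 -0.1] infl [-0.78 -0.28 -0.46 -0.24] rms [0.25, 0.34, 0.39, 0.14, 0.29, 0.35]
BL BR FR cost 77.11 n1026 xy [ 529.3 -119.6] yaw -0.0217 eL eR [0.55 0.61] +- [0.7  0.48] gaps [ 0.    0.   -0.07  0.  ] cam [-2.9  1.3 -1.4 -6.4  2.3 -0.6] infl [-0.79 -0.27 -0.44 -0.25] rms [0.25, 0.34, 0.49, 0.13, 0.28, 0.29]
FL FR BL cost 71.91 n1034 xy [ 528.3 -118.8] yaw -0.0223 eL eR [ 0.43 -0.61] +- [0.46 0.62] gaps [0.   1.04 0.   0.  ] cam [-2.4  0.2 -1.5 -5.6  1.3 -0.6] infl [-0.79 -0.3  -0.43 -0.23] rms [0.22, 0.31, 0.5, 0.14, 0.26, 0.32]
FL FR BR cost 67.81 n1015 xy [ 528.5 -118.9] yaw -0.0214 eL eR [1.35 0.45] +- [0.6  0.47] gaps [-0.89  0.    0.    0.  ] cam [-2.2  0.4 -1.1 -5.7  1.4 -0.5] infl [-0.77 -0.27 -0.41 -0.24] rms [0.23, 0.35, 0.44, 0.13, 0.27, 0.3]
knobs [[0.4701, -0.0272, 0.076], [0.4663, -0.2072, 0.076]] knob grip
real	0m4.102s
user	0m15.395s
sys	0m0.072s
```

```bash
cat > fit3.py <<'E'
from fit2 import *
def samp(im,p): return cv2.remap(im,p[...,0].astype(np.float32),p[...,1].astype(np.float32),cv2.INTER_CUBIC)
def lin(c): return ((c["image"]/255)**2.2*1000).astype(np.float32)
def hullpts(C,v,m,n,k,step=1.0):
    x,_=pose(v,m);R=Ro.from_euler('ZYX',x[3:6]).as_matrix()
    L=PL if k=="P" else CY+[-.06,.09 if k=="L" else -.09,x[6 if k=="L" else 7]]
    P=proj(C[n],L@R.T+x[:3],v[5:8] if n=="scene" else v[8:11]);return P[cv2.convexHull(P.astype(np.float32),returnPoints=False)[:,0]]
def meas(C,v,m):
    E={}
    for n in C:
        im=lin(C[n]);W=4.5 if n=="scene" else 3.
        for k in "PLR":
            h=hullpts(C,v,m,n,k);q=np.roll(h,-1,0);l=np.linalg.norm(q-h,axis=1);tot=l.sum();s=np.arange(0,tot,.7);cum=np.r_[0,np.cumsum(l)];i=np.searchsorted(cum,s,side="right")-1
            p=h[i]+(q-h)[i]*((s-cum[i])/l[i])[:,None];nn=np.c_[-(q-h)[i,1],(q-h)[i,0]]/l[i,None]
            nn*=np.sign(((p-h.mean(0))*nn).sum(1))[:,None]
            t=np.linspace(-W,W,61);S=samp(im,p[:,None]+t[None,:,None]*nn[:,None])
            f=S[...,0]-S[...,2] if k=="P" else -S.sum(2)
            a=f[:,:10].mean(1);b=f[:,-10:].mean(1);g=f-((a+b)/2)[:,None];ok=(a-b>(60 if k=="P" else 50))&(f[:,:10].std(1)<.15*(a-b))&(f[:,-10:].std(1)<.15*(a-b))
            if k=="P":ok&=(a>40)&np.min([np.linalg.norm(p-c,axis=1) for c in h[l>5]] if 0 else [np.linalg.norm(p-c,axis=1) for c in h],axis=0).__gt__(3)
            else: ok&=a>-70
            e=[]
            for j in np.where(ok)[0]:
                z=np.where((g[j,:-1]>0)&(g[j,1:]<=0))[0]
                if len(z)==1:z=z[0];tt=t[z]+(t[1]-t[0])*g[j,z]/(g[j,z]-g[j,z+1]);e.append(p[j]+tt*nn[j])
            E[n,k]=np.array(e)
    return E
def fit3(C,x0,verbose=True):
    sc=np.array([.005,.005,.02,.005,.005]+[.002]*6+[.3]*4);best=None
    for m in MODES:
        v=np.array(list(x0)+[0]*10,float)
        def dist(v,E,k): return sd(hullpts(C,v,m,*k),E[k])+v[11+(k[0]=="top")+2*(k[1]!="P")]
        for it in range(5):
            E=meas(C,v,m);Ei={k:e[np.abs(dist(v,E,k))<(3,1.5,1,.7,.7)[it]] for k,e in E.items()}
            def res(z):
                v=(z-10)*sc;r=[]
                for k,e in Ei.items():
                    d=dist(v,Ei,k)/.25;r.append(np.sign(d)*np.sqrt(2*(np.sqrt(1+d*d)-1))*np.sqrt((60 if k[1]=="P" else 20)/max(len(e),1)))
                return np.r_[np.concatenate(r),v[5:11]/.0015,v[11:]/.2]
            s=least_squares(res,v/sc+10,diff_step=1e-3,max_nfev=60);v=(s.x-10)*sc
        x,g=pose(v,m);rms=[(len(Ei[k]),round(float(np.sqrt(np.mean(dist(v,Ei,k)**2))),2)) for k in Ei]
        sdv=np.sqrt(np.diag(np.linalg.pinv(s.jac.T@s.jac)))*sc
        print(m,"cost %.2f"%s.cost,"xy",np.round(v[:2]*1e3,1),"yaw",round(v[2],4),"eL eR",np.round(v[3:5]*1e3,2),"+-",np.round(sdv[3:5]*1e3,2),"gaps",np.round(g*1e3,2),"cam",np.round(v[5:11]*1e3,1),"infl",np.round(v[11:],2),rms)
        if best is None or s.cost<best[0]:best=(s.cost,np.r_[x,v[5:]],Ei)
    x=best[1];R=Ro.from_euler('ZYX',x[3:6]).as_matrix()
    return x,[R@[-.06,y,h]+x[:3] for y,h in((.09,x[6]),(-.09,x[7]))],best[2]
E
cat > m3.py <<'E'
from fit3 import *
import sys,pickle
C=pickle.load(open('last.pkl','rb'))[0] if len(sys.argv)>2 else grab(8)
x,T,E=fit3(C,[.5247,-.1183,-.02,.003,0])
print("knobs",np.round(T,4).tolist());overlay(C,E,x,sys.argv[1]);pickle.dump((C,x),open("last.pkl","wb"))
E
time python3 m3.py pics/ov4.png old
```

```text
BL BR FL cost 93.01 xy [ 528.7 -119.1] yaw -0.0207 eL eR [-0.82 -0.62] +- [0.35 0.64] gaps [0.  0.  0.  0.2] cam [-3.2  1.1 -0.3 -6.2  2.1 -1.8] infl [-0.6  -0.01 -0.07  0.  ] [(327, 0.27), (27, 0.37), (51, 0.29), (373, 0.21), (54, 0.27), (51, 0.27)]
BL BR FR cost 82.96 xy [ 527.5 -118.8] yaw -0.0192 eL eR [ 2.31 -0.97] +- [0.69 0.35] gaps [0.   0.   3.28 0.  ] cam [-2.7  0.6  0.2 -5.3  2.  -0.8] infl [-0.62 -0.05  0.02 -0.02] [(330, 0.26), (31, 0.32), (49, 0.27), (375, 0.21), (55, 0.28), (50, 0.25)]
FL FR BL cost 89.95 xy [ 528.6 -119.1] yaw -0.0207 eL eR [-1.01 -1.31] +- [0.36 0.5 ] gaps [0.   0.31 0.   0.  ] cam [-3.4  0.8 -0.2 -6.2  2.1 -1.4] infl [-0.6  -0.03 -0.11 -0.01] [(336, 0.27), (25, 0.32), (51, 0.3), (373, 0.21), (55, 0.27), (50, 0.26)]
FL FR BR cost 93.11 xy [ 527.3 -120. ] yaw -0.0221 eL eR [ 0.63 -1.25] +- [0.47 0.35] gaps [-1.88 -0.    0.    0.  ] cam [-3.1  1.1  1.7 -5.   2.5 -0.9] infl [-0.58 -0.01 -0.01 -0.  ] [(346, 0.25), (29, 0.4), (52, 0.3), (376, 0.23), (54, 0.27), (49, 0.25)]
knobs [[0.4699, -0.0277, 0.0793], [0.4664, -0.2076, 0.076]]
real	0m6.301s
user	0m23.694s
sys	0m0.128s
```

```bash
sed -i 's|v=(z-10)\*sc;r=\[\]|v=v0+(z-10)*sc;r=[]|; s|s=least_squares(res,v/sc+10,diff_step=1e-3,max_nfev=60);v=(s.x-10)\*sc|v0=v.copy();s=least_squares(res,np.full(15,10.),diff_step=3e-4,max_nfev=60);v=v0+(s.x-10)*sc|' fit3.py; time python3 m3.py pics/ov4.png old
```

```text
BL BR FL cost 83.27 xy [ 523.  -117.5] yaw -0.0213 eL eR [-1.67 -1.12] +- [0.36 0.62] gaps [0.   0.   0.   0.56] cam [ 0.7 -1.   1.1 -1.   0.6 -1.3] infl [-0.58 -0.03 -0.03 -0.04] [(334, 0.27), (25, 0.44), (48, 0.28), (376, 0.21), (53, 0.26), (51, 0.25)]
BL BR FR cost 79.48 xy [ 522.8 -117.4] yaw -0.0187 eL eR [ 2.78 -1.32] +- [0.71 0.36] gaps [0.  0.  4.1 0. ] cam [ 0.5 -1.   1.7 -0.8  0.7 -0.5] infl [-0.66 -0.05  0.06 -0.06] [(334, 0.27), (32, 0.33), (48, 0.28), (379, 0.22), (55, 0.28), (52, 0.27)]
FL FR BL cost 77.91 xy [ 523.4 -117.6] yaw -0.0208 eL eR [-1.86 -2.42] +- [0.36 0.49] gaps [-0.    0.55 -0.    0.  ] cam [ 1.2 -0.9 -0.4 -1.5  0.6 -1.2] infl [-0.5  -0.04 -0.16 -0.04] [(348, 0.26), (26, 0.36), (51, 0.31), (378, 0.22), (53, 0.26), (49, 0.24)]
FL FR BR cost 80.95 xy [ 522.7 -118. ] yaw -0.0217 eL eR [-0.   -1.85] +- [0.47 0.35] gaps [-1.85  0.    0.    0.  ] cam [ 0.4 -1.   2.3 -0.8  0.6 -0.8] infl [-0.55 -0.01  0.05 -0.05] [(347, 0.24), (29, 0.38), (52, 0.3), (378, 0.23), (52, 0.26), (50, 0.25)]
knobs [[0.4664, -0.0261, 0.076], [0.4627, -0.2061, 0.076]]
real	0m6.447s
user	0m24.755s
sys	0m0.124s
```

View pics/ov4.png

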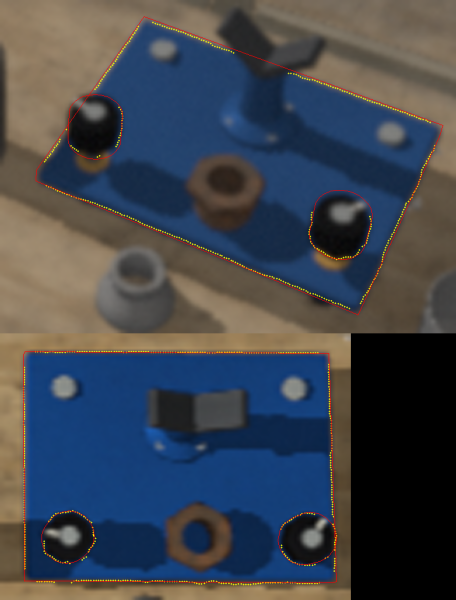

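Call:
{"method": "apply_moves", "body": {"commands": [[[1, 0.093, -0.225, 0, -0.0465], [1, 0.093, -0.225, 0, -0.0465], [1, 0.093, -0.225, 0, -0.0465], [1, 0.093, -0.225, 0, -0.0465], [1, 0.093, -0.225, 0, -0.0465], [1, 0.093, -0.225, 0, -0.0465], [1, 0.093, -0.225, 0, -0.0465], [1, 0.093, -0.225, 0, -0.0465], [1, 0.093, -0.225, -0.2, 0], [1, 0.093, -0.225, -0.2, 0], [1, 0, 0, -0.2, 0], [1, 0, 0, -0.2, 0]]], "force": 15}}

```text
t: 2.1
eef_pos: [0.443, 0.1887, 0.1046]
ee_rot: [-3.14, 0.002, -1.573]
force: [0.6, 0.8, -0.5]
width: 0.0013
gripper_force: 0.0
```

Call:
{"method": "apply_moves", "body": {"commands": [[[1, 0, 0, -0.1, 0], [1, 0, 0, -0.1, 0], [1, 0, 0, -0.08, 0], [1, 0, 0, 0, 0], [1, 0, 0, -0.01, 0], [1, 0, 0, -0.01, 0], [1, 0, 0, -0.01, 0], [1, 0, 0, -0.01, 0], [1, 0, 0, -0.01, 0], [1, 0, 0, -0.005, 0], [1, 0, 0, -0.005, 0], [1, 0, 0, 0, 0]]]}}

```text
t: 3.3
eef_pos: [0.4422, 0.1897, 0.037]
ee_rot: [3.141, -0.0, -1.57]
force: [-1.6, 0.1, -0.3]
width: 0.0002
gripper_force: 0.0
```

Call:
{"method": "apply_moves", "body": {"commands": [[[1, 0, 0, -0.01, 0], [1, 0, 0, -0.01, 0], [1, 0, 0, -0.01, 0], [1, 0, 0, -0.01, 0], [1, 0, 0, -0.01, 0], [1, 0, 0, -0.01, 0], [1, 0, 0, -0.01, 0], [1, 0, 0, -0.005, 0], [1, 0, 0, -0.005, 0], [1, 0, 0, -0.005, 0], [1, 0, 0, 0, 0], [1, 0, 0, 0, 0]]]}}

```text
t: 4.5
eef_pos: [0.4423, 0.1898, 0.0221]
ee_rot: [-3.141, 0.0, -1.57]
force: [-10.2, -2.3, 32.7]
width: 0.0003
gripper_force: 16.2
```

Call:
{"method": "apply_moves", "body": {"commands": [[[1, 0, 0, 0.15, 0], [1, 0, 0, 0.15, 0], [1, 0, 0, 0.15, 0], [1, 0, 0, 0.15, 0], [1, 0, 0, 0.12, 0], [1, -0.01, -0.18, 0, 0], [1, -0.01, -0.18, 0, 0], [1, -0.01, -0.18, 0, 0], [1, -0.01, -0.18, 0, 0], [1, -0.01, -0.18, 0, 0], [1, -0.01, -0.18, 0, 0], [1, 0, -0.18, 0, 0]]]}}

```text
t: 5.7
eef_pos: [0.4298, -0.0636, 0.1642]
ee_rot: [-3.141, 0.0, -1.57]
force: [0.8, 0.1, -0.6]
width: 0.0004
gripper_force: 0.0
```

Call:
{"method": "apply_moves", "body": {"commands": [[[1, 0, 0, -0.12, 0], [1, 0, 0, -0.12, 0], [1, 0, 0, -0.12, 0], [1, 0, 0, -0.08, 0], [1, 0, 0, -0.01, 0], [1, 0, 0, -0.01, 0], [1, 0, 0, -0.005, 0], [1, 0, 0, -0.005, 0], [1, 0, 0, 0, 0]]]}}

```text
t: 6.6
eef_pos: [0.4306, -0.0621, 0.0706]
ee_rot: [-3.14, 0.0, -1.57]
force: [-0.6, 0.3, 0.1]
width: 0.0005
gripper_force: 0.0
```

Call:
{"method": "apply_moves", "body": {"commands": [[[1, 0, 0, -0.01, 0], [1, 0, 0, -0.005, 0], [1, 0, 0, -0.005, 0], [1, 0, 0, -0.005, 0], [1, 0, 0, 0, 0]]]}}

```text
t: 7.1
eef_pos: [0.4302, -0.0622, 0.0649]
ee_rot: [3.141, -0.0, -1.57]
force: [0.6, 0.3, 0.1]
width: 0.0008
gripper_force: 0.0
```

Call:
{"method": "apply_moves", "body": {"commands": [[[1, 0, 0, -0.004, 0], [1, 0, 0, -0.004, 0], [1, 0, 0, 0, 0]]]}}

```text
t: 7.4
eef_pos: [0.4303, -0.0622, 0.0634]
ee_rot: [3.142, -0.0, -1.571]
force: [0.4, -0.7, 0.6]
width: 0.0006
gripper_force: 0.5
```

Call:
{"method": "apply_moves", "body": {"commands": [[[1, 0, 0, -0.004, 0], [1, 0, 0, -0.004, 0], [1, 0, 0, 0, 0]]]}}

```text
t: 7.7
eef_pos: [0.4303, -0.0622, 0.0618]
ee_rot: [3.142, -0.0, -1.57]
force: [-0.7, 0.3, -0.1]
width: 0.0003
gripper_force: 0.5
```

Call:
{"method": "apply_moves", "body": {"commands": [[[1, 0, 0, -0.005, 0], [1, 0, 0, -0.005, 0], [1, 0, 0, 0, 0]]]}}

```text
t: 8.0
eef_pos: [0.4303, -0.0622, 0.0607]
ee_rot: [3.142, -0.0, -1.57]
force: [-6.8, 2.8, 17.3]
width: 0.0003
gripper_force: 8.9
```

Call:
{"method": "apply_moves", "body": {"commands": [[[1, 0, 0, -0.005, 0], [1, 0, 0, -0.005, 0], [1, 0, 0, 0, 0]]]}}

```text
t: 8.3
eef_pos: [0.4303, -0.0622, 0.0601]
ee_rot: [-3.141, -0.0, -1.569]
force: [-15.7, 5.4, 41.8]
width: 0.0006
gripper_force: 21.2
```

Call:
{"method": "apply_moves", "body": {"commands": [[[1, 0, 0, 0.1, 0], [1, 0, 0, 0.15, 0], [1, 0, 0, 0.1, 0], [1, 0, -0.18, 0, 0], [1, 0, -0.18, 0, 0], [1, 0, -0.175, 0, 0], [1, 0, 0, -0.1, 0], [1, 0, 0, -0.15, 0], [1, 0, 0, -0.05, 0], [1, 0, 0, 0, 0]]]}}

```text
t: 9.3
eef_pos: [0.4292, -0.1692, 0.0667]
ee_rot: [3.138, -0.0, -1.57]
force: [-0.7, -0.3, 0.1]
width: 0.0004
gripper_force: 0.0
```

Call:
{"method": "apply_moves", "body": {"commands": [[[1, 0, 0, -0.005, 0], [1, 0, 0, -0.005, 0], [1, 0, 0, -0.005, 0], [1, 0, 0, 0, 0]]]}}

```text
t: 9.7
eef_pos: [0.4307, -0.169, 0.0654]
ee_rot: [-3.141, 0.0, -1.57]
force: [0.5, -0.4, 1.3]
width: 0.0004
gripper_force: 0.0
```

Call:
{"method": "apply_moves", "body": {"commands": [[[1, 0, 0, -0.005, 0], [1, 0, 0, -0.004, 0], [1, 0, 0, 0, 0]]]}}

```text
t: 10.0
eef_pos: [0.4299, -0.1687, 0.0638]
ee_rot: [3.141, 0.001, -1.57]
force: [-5.2, 7.2, 13.2]
width: 0.0002
gripper_force: 6.6
```

Call:
{"method": "apply_moves", "body": {"commands": [[[1, 0, 0, 0.2, 0], [-0.273, 0, 0, 0.23, 0.0455], [-0.273, 0.018, 0.071, 0, 0.0455], [-0.273, 0.018, 0.071, 0, 0.0455], [-0.273, 0.018, 0.071, 0, 0.0455], [-0.273, 0.018, 0.071, 0, 0.0455], [-0.273, 0.018, 0.071, 0, 0.0455], [-0.273, 0.018, 0.071, 0, 0.0455], [-0.273, 0.018, 0.071, 0, 0.0455], [-0.273, 0.018, 0.071, 0, 0.0455], [-0.273, 0.018, 0.071, 0, 0.0455], [-0.273, 0.018, 0.071, 0, 0.0455]]], "force": 15}}

```text
t: 11.2
eef_pos: [0.4664, -0.0266, 0.1493]
ee_rot: [-3.141, -0.0, 0.008]
force: [0.1, 0.1, -0.2]
width: 0.0556
gripper_force: 0.0
```

Call:
{"method": "apply_moves", "body": {"commands": [[[-0.273, 0, 0, 0, 0], [-0.273, 0, 0, 0, 0]]]}}

```text
t: 11.4
eef_pos: [0.4661, -0.0271, 0.1491]
ee_rot: [-3.142, 0.0, -0.001]
force: [0.9, 0.4, 0.4]
width: 0.0556
gripper_force: 0.0
```

Call:
{"method": "apply_moves", "body": {"commands": [[[-0.273, 0, 0, -0.1, 0], [-0.273, 0, 0, -0.1, 0], [-0.273, 0, 0, -0.07, 0], [-0.273, 0, 0, -0.03, 0], [-0.273, 0, 0, 0, 0], [1, 0, 0, 0, 0], [1, 0, 0, 0, 0], [1, 0, 0, 0, 0], [1, 0, 0, 0, 0]]]}}

```text
t: 12.3
eef_pos: [0.4666, -0.0272, 0.0896]
ee_rot: [-3.141, -0.001, 0.002]
force: [0.7, -0.9, -0.6]
width: 0.0354
gripper_force: 15.0
```

Call:
{"method": "apply_moves", "body": {"commands": [[[1, 0, 0, 0, -0.0449], [1, 0, 0, 0, -0.0449], [1, 0, 0, 0, -0.0449], [1, 0, 0, 0, -0.0449], [1, 0, 0, 0, -0.0449], [1, 0, 0, 0, -0.0449], [1, 0, 0, 0, -0.0449], [1, 0, 0, 0, -0.0449], [1, 0, 0, 0, -0.0449], [1, 0, 0, 0, -0.0449], [1, 0, 0, 0, -0.0449], [1, 0, 0, 0, 0]]]}}

```text
t: 13.5
eef_pos: [0.4649, -0.0282, 0.0881]
ee_rot: [3.139, -0.001, -1.555]
force: [3.9, -6.8, -9.8]
width: 0.0356
gripper_force: 15.0
```

Call:
{"method": "apply_moves", "body": {"commands": [[[-0.273, 0, 0, 0, 0], [-0.273, 0, 0, 0, 0], [-0.273, 0, 0, 0, 0], [-0.273, 0, 0, 0.15, 0], [-0.273, 0, 0, 0.15, 0], [-0.273, 0, -0.15, 0, -0.045], [-0.273, 0, -0.15, 0, -0.045], [-0.273, 0, -0.15, 0, -0.045], [-0.273, 0, -0.15, 0, -0.045], [-0.273, 0, -0.15, 0, -0.045], [-0.273, -0.015, -0.145, 0, 0], [-0.273, 0, 0, 0, 0]]]}}

```text
t: 14.7
eef_pos: [0.4631, -0.2084, 0.1492]
ee_rot: [-3.141, -0.0, -2.259]
force: [0.1, -0.5, -0.7]
width: 0.0558
gripper_force: 0.0
```

Call:
{"method": "apply_moves", "body": {"commands": [[[-0.273, 0, 0.011, -0.1, 0], [-0.273, 0, 0, -0.1, 0], [-0.273, 0, 0, -0.07, 0], [-0.273, 0, 0, -0.03, 0], [-0.273, 0, 0, 0, 0], [1, 0, 0, 0, 0], [1, 0, 0, 0, 0], [1, 0, 0, 0, 0], [1, 0, 0, 0, 0], [1, 0, 0, 0, 0.0475], [1, 0, 0, 0, 0.0475], [1, 0, 0, 0, 0.0475]]]}}

```text
t: 15.9
eef_pos: [0.4596, -0.2024, 0.0893]
ee_rot: [3.135, 0.001, -1.804]
force: [-13.2, 14.8, 19.2]
width: 0.0357
gripper_force: 15.0
```

Call:
{"method": "apply_moves", "body": {"commands": [[[1, 0, 0, 0, 0], [1, 0, 0, 0, 0], [-0.273, 0, 0, 0, 0], [-0.273, 0, 0, 0, 0], [-0.273, 0, 0, 0.15, 0], [-0.273, 0, 0, 0.15, 0], [-0.273, 0, 0, 0, 0]]]}}

```text
t: 16.6
eef_pos: [0.4663, -0.2046, 0.1535]
ee_rot: [-3.133, 0.0, -1.808]
force: [0.2, 0.8, 0.2]
width: 0.0557
gripper_force: 0.0
```

```bash
python3 m3.py pics/ov5.png
python3 - <<'E'
import pickle,cv2,numpy as np
C,x=pickle.load(open('last.pkl','rb'));o=[]
for n,b in(("scene",(245,185,373,275)),("top",(272,152,372,228))):
    o.append(cv2.resize(C[n]["image"][b[1]:b[3],b[0]:b[2]].clip(0,255).astype(np.uint8),(400,300),interpolation=cv2.INTER_CUBIC))
cv2.imwrite("pics/a1.png",np.hstack(o))
E
```

```text
Traceback (most recent call last):
  File "m3.py", line 4, in <module>
    x,T,E=fit3(C,[.5247,-.1183,-.02,.003,0])
          ~~~~^^^^^^^^^^^^^^^^^^^^^^^^^^^^^^
  File "fit3.py", line 33, in fit3
    E=meas(C,v,m);Ei={k:e[np.abs(dist(v,E,k))<(3,1.5,1,.7,.7)[it]] for k,e in E.items()}
                                 ~~~~^^^^^^^
  File "fit3.py", line 31, in dist
    def dist(v,E,k): return sd(hullpts(C,v,m,*k),E[k])+v[11+(k[0]=="top")+2*(k[1]!="P")]
                            ~~^^^^^^^^^^^^^^^^^^^^^^^^
  File "fit2.py", line 18, in sd
    return (E@n.T-(h*n).sum(1)).min(1)
            ~^~~~
ValueError: matmul: Input operand 1 has a mismatch in its core dimension 0, with gufunc signature (n?,k),(k,m?)->(n?,m?) (size 2 is different from 0)
```

Call:
{"method": "apply_moves", "body": {"commands": [[[1, -0.09, 0.09, 0, 0.038], [1, -0.09, 0.088, 0, 0.0375], [1, 0, 0, 0, 0], [1, 0, 0, -0.12, 0], [1, 0, 0, -0.12, 0], [1, 0, 0, -0.1, 0], [1, 0, 0, -0.05, 0], [1, 0, 0, -0.02, 0], [1, 0, 0, -0.01, 0], [1, 0, 0, 0, 0]]]}}

```text
t: 18.4
eef_pos: [0.4278, -0.1685, 0.0655]
ee_rot: [-3.141, -0.0, -1.572]
force: [-0.7, 0.5, 0.3]
width: 0.0006
gripper_force: 0.0
```

Call:
{"method": "apply_moves", "body": {"commands": [[[1, 0.01, 0, -0.005, 0], [1, 0, 0, -0.003, 0], [1, 0, 0, 0, 0]]]}}

```text
t: 18.7
eef_pos: [0.4302, -0.1684, 0.0645]
ee_rot: [-3.14, -0.0, -1.571]
force: [-1.0, 0.8, 5.8]
width: 0.0003
gripper_force: 2.9
```

Call:
{"method": "apply_moves", "body": {"commands": [[[1, 0, 0, -0.004, 0], [1, 0, 0, 0, 0]]]}}

```text
t: 18.9
eef_pos: [0.4302, -0.1685, 0.0643]
ee_rot: [-3.14, -0.0, -1.571]
force: [-3.6, 2.6, 15.2]
width: 0.0006
gripper_force: 7.4
```

Call:
{"method": "apply_moves", "body": {"commands": [[[1, 0, 0, 0.1, 0], [1, 0, 0, 0.15, 0], [1, 0, 0, 0.1, 0], [1, 0, 0.18, 0, 0], [1, 0, 0.18, 0, 0], [1, 0, 0.17, 0, 0], [1, 0, 0, -0.1, 0], [1, 0, 0, -0.15, 0], [1, 0, 0, -0.08, 0], [1, 0, 0, -0.01, 0], [1, 0, 0, 0, 0]]]}}

```text
t: 20.0
eef_pos: [0.4292, -0.0622, 0.0648]
ee_rot: [3.141, -0.0, -1.571]
force: [-0.3, 0.6, -0.3]
width: 0.0007
gripper_force: 0.0
```

Call:
{"method": "apply_moves", "body": {"commands": [[[1, 0, 0, -0.004, 0], [1, 0, 0, -0.003, 0], [1, 0, 0, 0, 0]]]}}

```text
t: 20.3
eef_pos: [0.4298, -0.0623, 0.0642]
ee_rot: [-3.14, 0.0, -1.572]
force: [-3.2, 1.7, 9.5]
width: 0.0005
gripper_force: 4.7
```

Call:
{"method": "apply_moves", "body": {"commands": [[[1, 0, 0, 0.1, 0], [1, 0, 0, 0.15, 0], [1, 0, 0, 0.1, 0], [1, 0.16, 0.054, 0, 0], [1, 0.16, 0.053, 0, 0], [1, 0.155, 0.053, 0, 0], [1, 0, 0, -0.1, 0], [1, 0, 0, -0.15, 0], [1, 0, 0, -0.07, 0], [1, 0, 0, -0.01, 0], [1, 0, 0, 0, 0]]]}}

```text
t: 21.4
eef_pos: [0.5245, -0.0305, 0.0675]
ee_rot: [3.142, -0.0, -1.572]
force: [0.2, -0.8, 0.3]
width: 0.0005
gripper_force: 0.0
```

Call:
{"method": "apply_moves", "body": {"commands": [[[1, 0, 0, -0.004, 0], [1, 0, 0, -0.003, 0], [1, 0, 0, 0, 0]]]}}

```text
t: 21.7
eef_pos: [0.5247, -0.0303, 0.0666]
ee_rot: [-3.14, 0.0, -1.572]
force: [0.4, 0.4, -0.1]
width: 0.0001
gripper_force: 0.0
```

Call:
{"method": "apply_moves", "body": {"commands": [[[1, 0, 0, -0.005, 0], [1, 0, 0, -0.004, 0], [1, 0, 0, 0, 0]]]}}

```text
t: 22.0
eef_pos: [0.5245, -0.0303, 0.0644]
ee_rot: [-3.141, 0.0, -1.571]
force: [-0.5, 1.3, 4.3]
width: 0.0001
gripper_force: 2.1
```

Call:
{"method": "apply_moves", "body": {"commands": [[[1, 0, 0, -0.003, 0], [1, 0, 0, 0, 0]]]}}

```text
t: 22.2
eef_pos: [0.5245, -0.0303, 0.0644]
ee_rot: [-3.141, -0.0, -1.571]
force: [-3.0, 1.0, 11.9]
width: 0.0003
gripper_force: 5.5
```

Call:
{"method": "apply_moves", "body": {"commands": [[[1, 0, 0, 0.15, 0], [1, 0, 0, 0.2, 0], [1, -0.2, 0, 0, 0], [1, -0.2, 0, 0, 0], [1, -0.1, -0.17, 0, 0], [1, 0, -0.18, 0, 0], [1, 0, -0.18, 0, 0], [1, 0, -0.18, 0, 0], [1, 0.1, -0.165, 0, 0], [1, 0.2, 0, 0, 0], [1, 0.2, 0, 0, 0], [1, 0, 0, -0.1, 0]]]}}

```text
t: 23.4
eef_pos: [0.5305, -0.2064, 0.1151]
ee_rot: [-3.135, -0.002, -1.571]
force: [-1.2, 0.4, -0.7]
width: 0.0004
gripper_force: 0.0
```

Call:
{"method": "apply_moves", "body": {"commands": [[[1, 0, 0, -0.1, 0], [1, 0, 0, -0.1, 0], [1, 0, 0, -0.02, 0], [1, 0, 0, -0.005, 0], [1, 0, 0, 0, 0]]]}}

```text
t: 23.9
eef_pos: [0.5248, -0.2055, 0.0692]
ee_rot: [-3.141, -0.0, -1.571]
force: [-0.9, -0.3, 0.8]
width: 0.0002
gripper_force: 0.0
```

Call:
{"method": "apply_moves", "body": {"commands": [[[1, 0, 0, -0.01, 0], [1, 0, 0, -0.008, 0], [1, 0, 0, -0.004, 0], [1, 0, 0, 0, 0]]]}}

```text
t: 24.3
eef_pos: [0.5245, -0.2054, 0.0644]
ee_rot: [-3.141, -0.0, -1.572]
force: [-0.6, 0.4, 2.7]
width: 0.0006
gripper_force: 0.9
```

Call:
{"method": "apply_moves", "body": {"commands": [[[1, 0, 0, -0.003, 0], [1, 0, 0, 0, 0]]]}}

```text
t: 24.5
eef_pos: [0.5245, -0.2054, 0.0644]
ee_rot: [-3.141, -0.0, -1.571]
force: [-2.8, 2.1, 9.3]
width: 0.0002
gripper_force: 4.1
```

Call:
{"method": "apply_moves", "body": {"commands": [[[1, 0, 0, 0.2, 0], [1, 0, 0, 0.2, 0], [1, -0.2, 0, 0.1, 0], [1, -0.2, 0, 0.1, 0], [1, -0.1, 0.2, 0.1, 0], [1, 0, 0.22, 0, 0], [1, 0, 0.22, 0, 0], [1, 0, 0.22, 0, 0], [1, 0, 0.22, 0, 0], [1, 0, 0.22, 0, 0], [1, 0, 0.22, 0, 0], [1, 0, 0.22, 0, 0]]]}}

```text
t: 25.7
eef_pos: [0.4239, 0.1445, 0.2039]
ee_rot: [-3.141, 0.001, -1.571]
force: [1.4, -0.3, 0.5]
width: 0.0002
gripper_force: 0.0
```

Call:
{"method": "apply_moves", "body": {"commands": [[[-0.273, 0, 0.22, 0, 0], [-0.273, 0, 0.22, 0, 0], [-0.273, 0, 0.22, 0, 0], [-0.273, 0, 0, 0, 0]]]}}

```text
t: 26.1
eef_pos: [0.4246, 0.279, 0.2034]
ee_rot: [-3.141, 0.001, -1.568]
force: [-0.3, 0.1, -0.0]
width: 0.0269
gripper_force: 0.0
```

```bash
cp last.pkl first.pkl
python3 - <<'E'
import pickle,cv2,numpy as np
from fit3 import *
C=grab(5);pickle.dump((C,None),open('last.pkl','wb'));o=[]
for n,b in(("scene",(245,185,373,281)),("top",(245,150,373,246))):
    o.append(cv2.resize(C[n]["image"][b[1]:b[3],b[0]:b[2]].clip(0,255).astype(np.uint8),(400,300),interpolation=cv2.INTER_CUBIC))
cv2.imwrite("pics/a1.png",np.hstack(o))
try:
    x,T,E=fit3(C,[.523,-.1175,-.02,0,0]);print(np.round(T,4))
except Exception as e:print(e)
E
```

```text
BL BR FL cost 72.36 xy [ 522.2 -116.4] yaw -0.0343 eL eR [-1.52 -0.36] +- [0.36 0.63] gaps [0.   0.   0.   1.15] cam [ 0.9 -1.  -0.9 -1.2  0.7 -0.7] infl [-0.45 -0.2  -0.27  0.  ] [(346, 0.25), (33, 0.34), (53, 0.29), (382, 0.18), (57, 0.25), (49, 0.25)]
BL BR FR cost 72.10 xy [ 522.  -116.3] yaw -0.0324 eL eR [ 0.86 -1.49] +- [0.62 0.36] gaps [0.   0.   2.35 0.  ] cam [ 0.7 -1.1 -0.5 -1.1  0.8  0.2] infl [-0.48 -0.24 -0.1  -0.  ] [(346, 0.24), (32, 0.33), (56, 0.36), (383, 0.18), (58, 0.23), (49, 0.26)]
FL FR BL cost 69.26 xy [ 522.5 -116.2] yaw -0.0333 eL eR [-1.33 -0.41] +- [0.36 0.5 ] gaps [-0.   -0.91  0.   -0.  ] cam [ 1.1 -1.  -0.8 -1.4  0.7 -0.1] infl [-0.46 -0.2  -0.27 -0.01] [(343, 0.26), (33, 0.31), (55, 0.28), (382, 0.16), (57, 0.23), (49, 0.24)]
FL FR BR cost 75.84 xy [ 522.1 -116.6] yaw -0.0338 eL eR [-1.12 -1.62] +- [0.46 0.37] gaps [-0.5  0.   0.   0. ] cam [ 0.8 -1.  -0.3 -1.1  0.7 -0.2] infl [-0.45 -0.21 -0.23  0.01] [(346, 0.25), (32, 0.36), (59, 0.29), (382, 0.19), (57, 0.25), (49, 0.27)]
[[ 0.4664 -0.0247  0.076 ]
 [ 0.4604 -0.2046  0.076 ]]
```

View pics/a1.png

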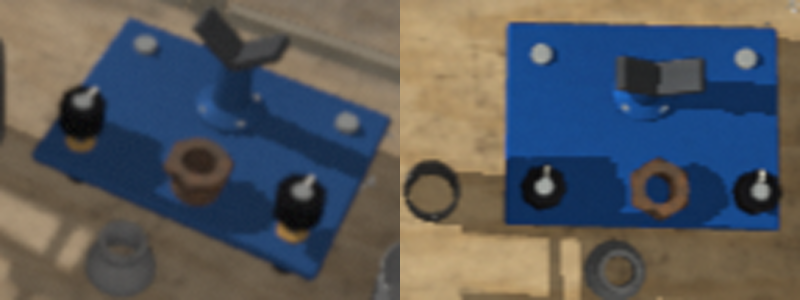

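Call:
{"method": "apply_moves", "body": {"commands": [[[-0.273, 0, -0.2, 0, -0.0318], [-0.273, 0, -0.22, 0, -0.0318], [-0.273, 0, -0.22, 0, 0], [-0.273, 0, -0.22, 0, 0], [-0.273, 0, -0.22, 0, 0], [-0.273, 0, -0.22, 0, 0], [-0.273, 0, -0.22, 0, 0], [-0.273, 0.045, -0.22, 0, 0], [-0.273, 0.045, -0.22, 0, 0], [-0.273, 0.045, -0.22, 0, 0], [-0.273, 0.045, -0.22, -0.1, 0], [-0.273, 0, 0, -0.15, 0]]]}}

```text
t: 27.8
eef_pos: [0.4619, -0.2101, 0.1542]
ee_rot: [-3.137, -0.001, -1.776]
force: [-0.1, 1.1, -0.3]
width: 0.0558
gripper_force: 0.0
```

Call:
{"method": "apply_moves", "body": {"commands": [[[-0.273, 0, 0, 0, 0], [-0.273, 0, 0, 0, 0]]]}}

```text
t: 28.0
eef_pos: [0.4598, -0.2056, 0.1537]
ee_rot: [3.14, -0.001, -1.772]
force: [-0.4, -0.4, 0.6]
width: 0.0553
gripper_force: 0.0
```

Call:
{"method": "apply_moves", "body": {"commands": [[[-0.273, 0.003, 0.005, -0.1, 0], [-0.273, 0, 0, -0.1, 0], [-0.273, 0, 0, -0.08, 0], [-0.273, 0, 0, -0.041, 0], [-0.273, 0, 0, 0, 0], [1, 0, 0, 0, 0], [1, 0, 0, 0, 0], [1, 0, 0, 0, 0], [1, 0, 0, 0, 0]]], "force": 12}}

```text
t: 28.9
eef_pos: [0.4587, -0.2041, 0.0897]
ee_rot: [3.138, -0.0, -1.772]
force: [-8.8, 4.6, 8.9]
width: 0.0355
gripper_force: 12.0
```

Call:
{"method": "apply_moves", "body": {"commands": [[[1, -0.006, 0.002, 0, 0], [1, 0, 0, 0, 0.038], [1, 0, 0, 0, 0], [1, 0, 0, 0, 0]]]}}

```text
t: 29.3
eef_pos: [0.4581, -0.204, 0.0897]
ee_rot: [3.139, 0.0, -1.652]
force: [-5.8, 2.2, 6.3]
width: 0.0357
gripper_force: 12.0
```

Call:
{"method": "apply_moves", "body": {"commands": [[[-0.273, 0, 0, 0, 0], [-0.273, 0, 0, 0, 0], [-0.273, 0, 0, 0, 0], [-0.273, 0, 0, 0.15, 0], [-0.273, 0, 0, 0.15, 0], [1, 0, 0, 0, 0.0256], [1, -0.08, 0.09, 0, 0], [1, -0.08, 0.09, 0, 0], [1, 0, 0, 0, 0]]]}}

```text
t: 30.2
eef_pos: [0.4261, -0.1669, 0.1494]
ee_rot: [-3.141, 0.001, -1.571]
force: [0.3, -0.1, 0.3]
width: 0.0289
gripper_force: 0.0
```

Call:
{"method": "apply_moves", "body": {"commands": [[[1, 0.01, -0.005, -0.12, 0], [1, 0, 0, -0.12, 0], [1, 0, 0, -0.1, 0], [1, 0, 0, -0.06, 0], [1, 0, 0, -0.02, 0], [1, 0, 0, -0.003, 0], [1, 0, 0, 0, 0]]]}}

```text
t: 30.9
eef_pos: [0.4303, -0.1691, 0.0651]
ee_rot: [-3.141, -0.0, -1.572]
force: [-0.1, 0.5, -0.1]
width: 0.0001
gripper_force: 0.0
```

Call:
{"method": "apply_moves", "body": {"commands": [[[1, 0, 0, -0.004, 0], [1, 0, 0, 0, 0]]]}}

```text
t: 31.1
eef_pos: [0.4301, -0.169, 0.0643]
ee_rot: [-3.14, 0.0, -1.572]
force: [0.6, 0.7, 0.6]
width: 0.0006
gripper_force: 0.1
```

Call:
{"method": "apply_moves", "body": {"commands": [[[1, 0, 0, -0.003, 0], [1, 0, 0, 0, 0]]]}}

```text
t: 31.3
eef_pos: [0.4301, -0.169, 0.0641]
ee_rot: [-3.141, -0.0, -1.571]
force: [-1.6, 1.0, 8.0]
width: -0.0
gripper_force: 4.1
```

Call:
{"method": "apply_moves", "body": {"commands": [[[1, 0, 0, 0.1, 0], [1, 0, 0, 0.15, 0], [1, 0, 0, 0.1, 0], [1, 0, 0.18, 0, 0], [1, 0, 0.18, 0, 0], [1, 0, 0.17, 0, 0], [1, 0, 0, -0.1, 0], [1, 0, 0, -0.15, 0], [1, 0, 0, -0.08, 0], [1, 0, 0, -0.01, 0], [1, 0, 0, 0, 0]]]}}

```text
t: 32.4
eef_pos: [0.4296, -0.063, 0.0653]
ee_rot: [3.141, -0.0, -1.572]
force: [-0.0, 0.5, -0.3]
width: 0.0005
gripper_force: 0.0
```

Call:
{"method": "apply_moves", "body": {"commands": [[[1, 0, 0, -0.003, 0], [1, 0, 0, 0, 0]]]}}

```text
t: 32.6
eef_pos: [0.4301, -0.063, 0.0652]
ee_rot: [-3.14, 0.0, -1.572]
force: [-0.5, -0.8, 0.8]
width: 0.0005
gripper_force: 0.0
```

Call:
{"method": "apply_moves", "body": {"commands": [[[1, 0, 0, -0.003, 0], [1, 0, 0, 0, 0]]]}}

```text
t: 32.8
eef_pos: [0.43, -0.063, 0.0644]
ee_rot: [-3.141, 0.0, -1.572]
force: [1.2, -0.4, 1.2]
width: 0.0002
gripper_force: 0.5
```

Call:
{"method": "apply_moves", "body": {"commands": [[[1, 0, 0, 0.1, 0], [1, 0, 0, 0.2, 0], [1, 0, 0, 0.2, 0], [1, 0, 0, 0.2, 0], [1, 0, 0.2, 0, 0], [1, 0, 0.22, 0, 0], [1, 0, 0.22, 0, 0], [1, 0, 0.22, 0, 0], [1, 0, 0.22, 0, 0], [1, 0, 0.22, 0, 0], [1, 0, 0, 0, 0], [1, 0, 0, 0, 0]]]}}

```text
t: 34.0
eef_pos: [0.4293, 0.1978, 0.2038]
ee_rot: [3.141, -0.0, -1.57]
force: [-0.3, -1.2, 0.0]
width: 0.0004
gripper_force: 0.0
```

```bash
python3 -c "
from station import arm,viewer
import cv2,numpy as np
o=[cv2.resize(viewer.grab_frame(n)['image'][b[1]:b[3],b[0]:b[2]],(400,300),interpolation=cv2.INTER_CUBIC) for n,b in (('scene',(225,185,385,305)),('top',(235,140,405,267)))]
cv2.imwrite('pics/fin.png',np.hstack(o));s=arm.get_state();print(s['t'],s['eef_pos'],s['force'])"
```

```text
34.1 [0.4293909  0.19633409 0.20392961] [ 0.28850556 -1.07155747  0.38786203]
```

View pics/fin.png

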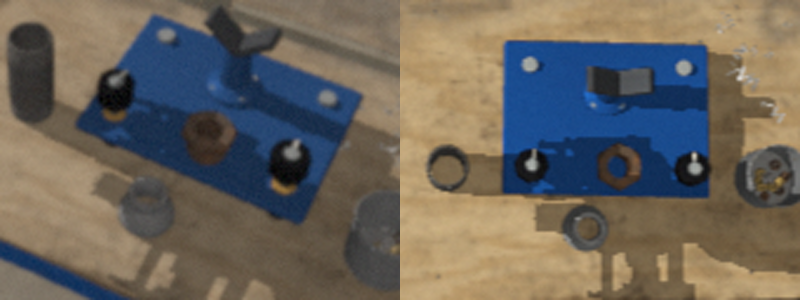

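The picture shows the nipple, reducer, tin and bushing all upright in their places. Both knobs are free, with marks near (532,158) and (694,160), and the tool is clear of the stand. I'm handing in.

```bash
python3 -c "
from station import arm
print(arm.job_done())"
```

```text
the job is handed in; nothing more can be done
None
```

I turned the left knob about 1.55 rad clockwise and the right about 0.55 rad anticlockwise, let go, and handed the job in at about 34 s: touch probing puts the plate level to about 0.2 mm (I did not probe over the back feet or do a separate rocking test), the fittings look undisturbed, and turning the knobs shifted the stand by about 1 mm and 0.7°.

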